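# Fit the top tier on the serving stand

### The arm

A 6-joint arm with a two-finger parallel gripper is mounted at the origin on a cart in front of the work surface, level with it; the furniture and walls round the work are solid. World frame = base frame: x ahead of the robot, y to its left, z up, the work surface at z = 0. Lengths are in mm, angles in rad, forces in N, time in s.
With the tool pointing down it reaches from about 275 to 825 mm from the base axis. Payload 5.2 kg.
Tool frame: the origin (TCP) lies at the very end of the fingers, on their centre line; the grasp point (between the pads) lies 19 mm behind it; z points along the fingers, y is the direction in which the jaws open and shut (so a half turn about z gives the same grasp; the last joint's range is limited). The gripper opens to 93 mm and grips with 3 to 60 N. Pads are 15 mm wide; open, the fingers measure 128 mm over their backs; the gripper's body (75 mm by 188 mm) begins 65 mm behind the grasp point.
Start: joints at [-1.552, 0.259, 1.535, -0, 1.348, -0.203], TCP at [121.013, -536.527, 218.653] pointing down, gripper open.
Joint ranges: [-3.14, 3.14], [-0.91, 2.08], [0.19, 2.58], [-1.22, 4.36], [0.22, 2.71], [-3.12, 3.12]. Speed limits (rad/s): [2.57, 2.57, 3.14, 3.14, 3.14, 3.14].

### API

Orientations are given as [roll, pitch, yaw] about the fixed x, y, z axes, in that order (R = Rz(yaw) Ry(pitch) Rx(roll)).
In Python, from bench import robot gives the robot as it stands. The module is installed in compiled form; this text tells all that it offers. Calls block until the motion is done:
- robot.move_ptp(position, orientation): joint-space move of the TCP to a pose.
- robot.move_linear(position, ori=None, speed=150, f_stop=None): straight line of the TCP; ori=None keeps the orientation; speed is the mean speed in mm/s. With f_stop (N) it stops when the force on the tool has changed by that much, and returns True; else False.
- robot.move_j(angles): joint-space move.
- robot.move_gripper(opening): opening from 0.0 (shut) to 1.0 (fully open); the grip force is fixed at half the most; returns when the fingers have stopped.
- robot.sleep(seconds).
- robot.inverse_kinematics(position, orientation): joint angles nearest the present ones, or None.
- robot.get_image(name): name is "scene" or "top"; returns a dict with "img" (420x560x3 uint8, blue, green, red), "fovy" (degrees; the focal length in pixels is half the picture's height over the tangent of half this angle, whatever the lens; pixels are square), "cx", "cy" (the principal point, pixels), "eye" and "orientation" of the camera in the world. Camera axes: x right, y down, z forward; pixel columns grow to the right and rows downward; lengths in mm; the calibration is good to about 2 mm. A picture is of the moment at which its call begins. There is no depth.
A pose or a line that the arm cannot do raises robot.MotionError and nothing moves.
- robot.hand_in(): hands the job in, once; it reports no verdict.
Readings, each from a call of its own:
- robot.current_t(): time.
- robot.current_qpos(): joint angles.
- robot.current_joint_vel(): joint speeds.
- robot.current_joint_efforts(): joint torques, N m.
- robot.current_tcp_pos(): TCP position.
- robot.current_eef_rot(): TCP orientation.
- robot.current_contact_force(): force on the tool from outside, world axes, zero at the start.
- robot.current_ft_torque(): the same for the moment, N m.
- robot.current_gripper_width(): opening from 0.0 (shut) to 1.0 (fully open).
Only numpy, scipy, OpenCV 4.12 (cv2) and the standard library are available. Lean on these libraries where they do the work, as an engineer would, in place of code of your own. Each camera call takes 0.05 s, during which the arm holds its last target.

### The job

Put the loose wooden tier on the serving stand for the coffee service: take it by its tall hub, hub upwards, feel for the stem's steel rod, which does not stand quite in the middle of the foot, and lower the tier over it, level and without forcing it, until it sits fully home on the collar, then let go. Do not drop it or press hard on the stand, and leave the mills, the wafer packet and the service bell where they are.

Things in the scene. Friction and masses are not known exactly. Their poses are not given: they have to be found in the camera images.
- tier: The loose tier, 0.24 to 0.39 kg: a round board of medium-brown wood, 150 mm across, 10 mm thick (decorative lip 5 mm higher at its edge), with a round wooden hub, 32 mm in diameter, rising from its middle. A straight hole 16 mm in diameter, without lead-in, runs right through along the axis. It stands hub upwards on the table. Origin: on the axis at the underside; z up along the hub; yaw is immaterial.
- tier_hub_top (a point): Centre of the top end of the tier's hub, on the axis, 70 mm above the underside of its board.
- stand: The stand, fixed to the table: a round wooden foot, 140 mm across, 14 mm high, with an exactly upright stem: a wooden column and collar, then a bare steel rod 13 mm in diameter, on a stiff rubber pad (1 mm down per 6 N, at most 4 mm). The stem is clamped in an oversize hole, so it stands off the foot's middle by 5 to 9 mm in a direction that is not measured. Origin: middle of the foot's underside, z up.
- stand_seat (a point): Point over the middle of the FOOT, 75 mm above the table: the height of the flat top of the wooden collar (48 mm across) on which the tier's underside must rest. The collar itself is off this point as the stem is. With the tier home the rod shows 10 mm above its hub.
- stand_rod_end (a point): Point over the middle of the FOOT, 155 mm above the table: the height of the steel rod's end, which is flat, 10 mm across, with a 1.5 mm chamfer. The rod itself is off this point by the unmeasured amount, to be felt: resting on the rod's end the tier slides sideways freely until the rod drops into the hole, when the upward force goes and a side force comes. Tier and stand must not press on each other with 30 N or more.
- pepper_mill: Bystander: dark turned wooden mill, 57 mm in diameter, 174 mm high, standing at the far side. Origin at the centre of its underside.
- salt_mill: Bystander: light turned wooden mill, 57 mm in diameter, 162 mm high, standing at the far side. Origin at the centre of its underside.
- favour: Bystander: white wrapped wafer packet lying on the table at the far side, 40 x 88 x 14 mm. Origin at the centre of its underside.
- bell: Bystander: steel counter bell with a black base, 75 mm in diameter, 57 mm high, at the far side. Origin at the centre of its underside.
There are look-alikes about, which are no part of the job. Leave any turquoise look-alike of the tier alone.

How it is judged (in metres and radians):
On the way, in this order (a step that is already met when the one before it is completed fails the run):
1. the tier is held by the gripper, clear above the rod's height (contact force between the fingers and tier above 1 N and height (world z) of tier above 0.15 m), for 0.1 s.
2. the tier, still held, has been threaded at least 20 mm down over the rod (contact force between the fingers and tier above 1 N and horizontal distance between tier and stand below 0.013 m and z of tier in the frame of stand below 0.135 m), for 0.1 s.
At the end, for the whole second after the job is handed in: The tier is over the rod and fully home on the collar: its underside 75 mm (within 2.5 mm) above the table, its axis within 13 mm of the foot's, level within 0.04 rad, at rest and released (z of tier in the frame of stand between 0.0725 and 0.0775 m and horizontal distance between tier and stand below 0.013 m and angle between tier's own z axis and vertical below 0.04 rad and linear speed of tier below 0.01 m/s and contact force between the fingers and tier below 0.1 N); the robot touches nothing.
It fails at once if the tier and the stand press on each other with more than 30 N (contact force between tier and stand above 30 N).
It fails at once if the tier is tipped by more than 0.2 rad (angle between tier's own z axis and vertical above 0.2 rad).
It fails at once if the tier drops down the rod (faster than 0.4 m/s) (horizontal distance between tier and stand below 0.013 m and z of tier in the frame of stand below 0.155 m and linear speed of tier above 0.4 m/s).
It fails at once if the arm or gripper itself pushes the stand with more than 30 N (contact force between any of the arm, the fingers and stand above 30 N).
It fails at once if a mill, the wafer packet or the bell is moved more than 15 mm or tipped by more than 0.3 rad (distance of any of pepper_mill, salt_mill, favour, bell from where it was at the start of the episode above 0.015 m or angle between any of pepper_mill, salt_mill, favour, bell's own z axis and vertical above 0.3 rad).
It also fails if it takes over 58 s, if anything falls off the work surface, if the arm or the gripper's body presses on something with over 40 N, if the wrist force passes 120 N, or if a joint passes its speed limit or range.

## Working session

There is one attempt and no reset: what is moved stays moved. The work goes in short steps, each a Python script; the robot and the scene stay as the last script left them, time stands still between calls to the robot, and variables do not carry over. Pictures are saved under pics/ and viewed, and the job is handed in when it is done.

```bash
mkdir -p pics; python3 - <<'E'
from bench import robot
import cv2,json,pickle
for n in("scene","top"):
    d=robot.get_image(n); cv2.imwrite(f"pics/{n}0.png",d["img"]); pickle.dump(d,open(n+"0.pkl","wb"))
    print(n,{k:v for k,v in d.items() if k!="img"})
print(robot.current_t(),robot.current_eef_rot(),robot.current_contact_force(),robot.current_gripper_width())
E
```

```text
scene {'fovy': 49.14790146337418, 'cx': 278.504279966809, 'cy': 210.86172852394864, 'eye': array([-418.31559328,  637.58477522,  683.59871836]), 'orientation': array([-2.01468307,  0.0152932 , -2.0983461 ])}
top {'fovy': 43.251487905640836, 'cx': 279.0611542779212, 'cy': 219.566757811979, 'eye': array([ 517.97288936,   55.98517607, 1600.12227161]), 'orientation': array([-3.08095532,  0.01111434, -1.59749251])}
0.1 [-3.14005789e+00 -3.03761659e-04  2.21781214e-01] [0.06900926 0.30320125 0.0293674 ] 1.0006808431335201
```

View pics/scene0.png

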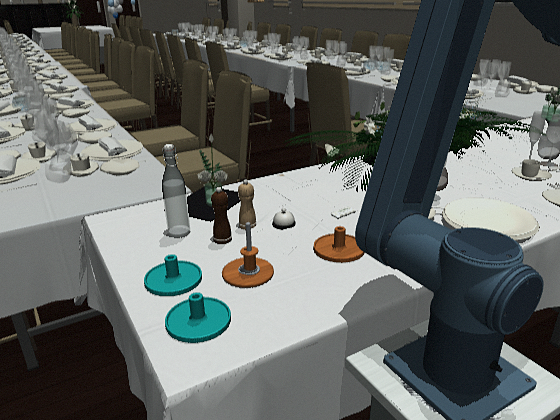

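View pics/top0.png

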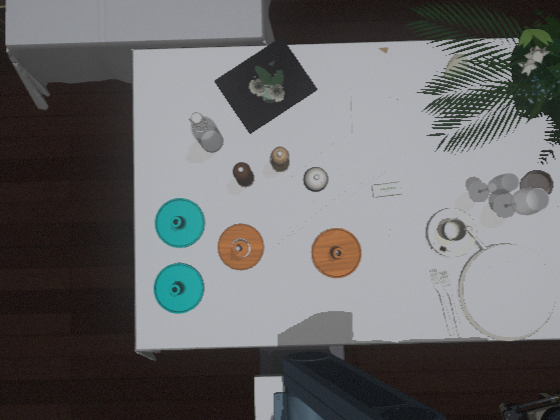

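The scene picture shows the brown tier at about (338,243) and the stand with its rod at (248,265). In the top view the tier is at (337,253) and the stand at (241,246). The turquoise look-alikes are on the left. Next I'll measure the positions.

```bash
cat > h.py <<'E'
import numpy as np,cv2
from scipy.spatial.transform import Rotation as R
def cam(d):
    f=210/np.tan(np.radians(d["fovy"])/2)
    return f,R.from_euler('xyz',d["orientation"]).as_matrix(),np.array(d["eye"])
def ray(d,uv,z):
    f,M,e=cam(d); v=M@np.array([(uv[0]-d["cx"])/f,(uv[1]-d["cy"])/f,1]); return e+v*(z-e[2])/v[2]
def proj(d,p):
    f,M,e=cam(d); c=M.T@(np.array(p)-e); return np.array([f*c[0]/c[2]+d["cx"],f*c[1]/c[2]+d["cy"]])
E
python3 - <<'E'
import pickle
from h import *
for n in("top","scene"):
    d=pickle.load(open(n+"0.pkl","rb")); hsv=cv2.cvtColor(d["img"],cv2.COLOR_BGR2HSV)
    m=cv2.inRange(hsv,(5,120,70),(20,255,255)); m=cv2.morphologyEx(m,cv2.MORPH_CLOSE,np.ones((5,5)))
    cs,_=cv2.findContours(m,cv2.RETR_EXTERNAL,cv2.CHAIN_APPROX_NONE)
    for c in cs:
        if cv2.contourArea(c)<400: continue
        h=cv2.convexHull(c)
        for z in(0,14,15):
            P=np.array([ray(d,q[0],z)[:2] for q in c]).astype(np.float32)
            # circle LSQ
            A=np.c_[2*P,np.ones(len(P))];s=np.linalg.lstsq(A,(P**2).sum(1),rcond=None)[0]
            print(n,z,cv2.contourArea(c),s[:2],np.sqrt(s[2]+s[0]**2+s[1]**2), cv2.minEnclosingCircle(P))
    b={"top":(180,190,400,300),"scene":(200,170,380,300)}[n]
    k=d["img"][b[1]:b[3],b[0]:b[2]]
    cv2.imwrite(f"pics/{n}crop.png",cv2.resize(k,None,fx=3.6,fy=3.6,interpolation=cv2.INTER_CUBIC))
E
```

```text
top 0 1822.5 [510.96396718 -97.4713465 ] 72.43462641735381 ((510.8887634277344, -97.50972747802734), 73.94050598144531)
top 14 1822.5 [511.02530574 -96.12870651] 71.80088324781774 ((510.95086669921875, -96.1667251586914), 73.29349517822266)
top 15 1822.5 [511.02967817 -96.03281238] 71.75560983961726 ((510.9552917480469, -96.07078552246094), 73.24726867675781)
top 0 1530.5 [537.11582859 190.35156111] 66.6542565067893 ((537.1444091796875, 189.91094970703125), 68.40917205810547)
top 14 1530.5 [536.94833922 189.17593857] 66.07108007410405 ((536.9766845703125, 188.7391815185547), 67.81061553955078)
top 15 1530.5 [536.93635572 189.09195967] 66.02941079902268 ((536.964599609375, 188.65550231933594), 67.7679214477539)
scene 0 1190.5 [562.81398958 177.50577526] 76.77610101495681 ((574.075927734375, 176.34767150878906), 101.21773529052734)
scene 14 1190.5 [542.72059282 186.92812379] 75.20373809609202 ((553.7517700195312, 185.79367065429688), 99.14488220214844)
scene 15 1190.5 [541.28534407 187.60112861] 75.09142175296962 ((552.300048828125, 186.4683837890625), 98.9968032836914)
scene 0 1004.0 [ 532.52939131 -114.0304893 ] 80.5387322938609 ((533.7056884765625, -126.49617767333984), 104.26282501220703)
scene 14 1004.0 [513.0562351  -98.63751841] 78.88931416450835 ((514.2084350585938, -110.84791564941406), 102.12750244140625)
scene 15 1004.0 [511.66530734 -97.53800155] 78.77149934052373 ((512.8157958984375, -109.73017883300781), 101.97499084472656)
```

View pics/topcrop.png

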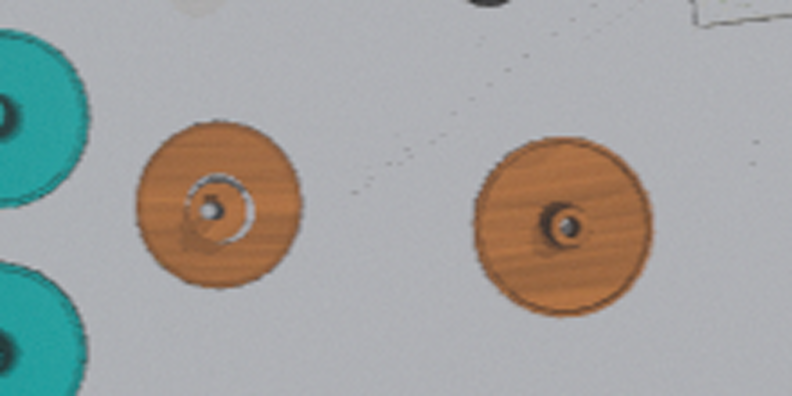

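View pics/scenecrop.png

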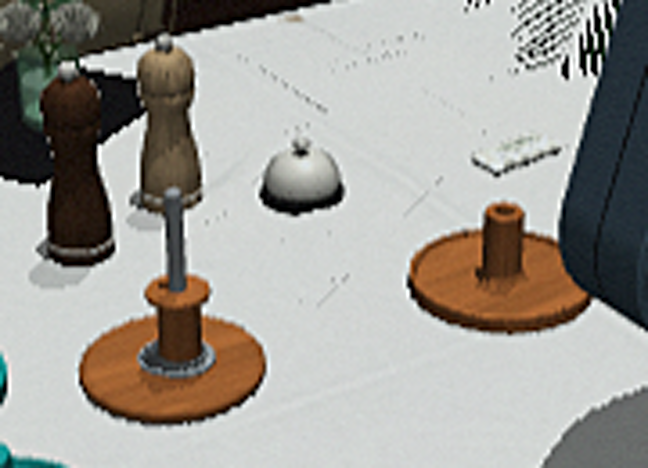

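```bash
python3 - <<'E'
import pickle
from h import *
d=pickle.load(open("top0.pkl","rb"))
hsv=cv2.cvtColor(d["img"],cv2.COLOR_BGR2HSV)
print(hsv[240:256,229:250,1]); print(hsv[240:256,229:250,2])
print("toprod",ray(d,(238.3,247.8),155), "hubtop",ray(d,(180+568/3.6-.4,190+227/3.6-.4),70))
s=pickle.load(open("scene0.pkl","rb"))
g=cv2.cvtColor(s["img"],cv2.COLOR_BGR2HSV)
for r in range(218,250,2): print(r,g[r,240:258,1],g[r,240:258,2])
for uv in [(247.8,222.8)]: print(ray(s,uv,155))
print("hub",ray(s,(200+504/3.6-.4,170+211/3.6-.4),70))
E
```

```text
[[145 142 144 141 144  83   7  10   9  15  50  52  46  26  11   7  21  67
  145 147 145]
 [145 146 144 146  83  12   8  61 127 144 146 146 144 141 128  63   3  14
   88 145 148]
 [145 148 149 107  17   9 112 142 146 149 147 147 148 148 144 146 113  23
   22 115 148]
 [150 151 151  60   4 100 145 145 148 150 149 149 150 148 149 148 146 113
    4  23 144]
 [147 151 132  75  84 145 146 140 127 125 125 138 144 146 150 146 148 143
   50   8  54]
 [149 152 112  82 131 152 149 141 120 114 120 136 145 150 149 150 150 149
  117   6  22]
 [149 149  88  69 147 146 148 121  40  28  41  82 128 145 149 153 152 153
  147  41   3]
 [147 145 120 118 148 145 101  10   9   7  10   3  68 133 151 149 147 147
  151  55  12]
 [143 144 128 126 145 143  72   8   8   8  10  11   4 120 148 152 151 154
  152  60  10]
 [149 145 138 132 146 144 108  23   9  12  10   3  26 123 149 149 145 149
  148  55  11]
 [147 145 136 141 148 148 127  69   8  10  12  31 100 141 151 151 148 151
  149  50  11]
 [148 143 139 138 139 137 139 137 136 135 139 144 149 149 144 150 152 151
  126  21   6]
 [144 143 137 139 142 138 142 14
[... 3519 characters left out ...]
4  73  69  49 181 224 215 214 212 213 213]
242 [ 5  6  4  4  4  4  6 26 11 19 20  8  4  4  4  4  6  5] [214 214 211 210 216 233 131  49  69  68  50 122 232 215 212 210 213 208]
244 [ 2  4  4  5  6  8 10  5 14 15 35 12  8  5  7  4  4  4] [212 213 214 215 217 229 124  49  72  70  59 127 232 217 213 211 211 211]
246 [  5   7   8  17  35  53 114  56  11  23  42  55 103  59  56   9  13   8] [215 217 221 234 198 207 127  59  70  76  61 111 189 185 190 208 228 220]
248 [ 14  31 150 208 206 195 181  70  34  29  50  49 182 184 185 193 176 113] [223 200 167 167 105 118  90  62  76  78  72  62 189 173 174 169 172 172]
[526.68791524 186.88752309 155.        ]
hub [508.09971504 -94.27223321  70.        ]
```

```bash
python3 - <<'E'
import pickle
from h import *
from bench import robot
d=pickle.load(open("top0.pkl","rb"))
print("rod",ray(d,(237.9,248.3),155),"collar",ray(d,(239.3,249.1),75))
print("mills/bell", ray(d,(243,173),170),ray(d,(280,155),160),ray(d,(316,179),40))
for p,y in [((511,-95.5,200),0),((511,-95.5,26),0),((511,-95.5,26),np.pi/2),((511,-95.5,26),-np.pi/2),((532,184,190),0),((532,184,190),np.pi/2),((532,184,100),np.pi/2)]:
    q=robot.inverse_kinematics(p,(np.pi,0,y)); print(p,y,None if q is None else np.round(q,2))
robot.move_ptp((511,-95.5,130),(np.pi,0,0))
robot.move_linear((511,-95.5,26),speed=120,f_stop=6)
print(robot.current_tcp_pos(),robot.current_eef_rot(),robot.current_contact_force())
robot.move_gripper(0.25)
print(robot.current_gripper_width(),robot.current_contact_force(),robot.current_t())
for n in("scene","top"):
    i=robot.get_image(n); cv2.imwrite(f"pics/{n}1.png",i["img"])
E
```

```text
rod [530.71910477 183.99555009 155.        ] collar [529.01878928 187.10199407  75.        ]
mills/bell [734.80617199 164.2806944  170.        ] [783.18060949  62.33841834 160.        ] [730.48205077 -41.8143032   40.        ]
(511, -95.5, 200) 0 [-0.4   0.22  1.64 -0.    1.29  1.17]
(511, -95.5, 26) 0 [-0.4   0.42  1.84 -0.    0.88  1.17]
(511, -95.5, 26) 1.5707963267948966 [-0.4   0.42  1.84 -0.    0.88 -0.4 ]
(511, -95.5, 26) -1.5707963267948966 [-0.4   0.42  1.84 -0.    0.88  2.74]
(532, 184, 190) 0 [ 0.13  0.3   1.55 -0.    1.29  1.71]
(532, 184, 190) 1.5707963267948966 [ 0.13  0.3   1.55 -0.    1.29  0.13]
(532, 184, 100) 1.5707963267948966 [ 0.13  0.39  1.66 -0.    1.09  0.13]
[511.55554029 -95.79823722  26.5948939 ] [ 3.14113120e+00 -1.13133017e-03 -1.43182569e-04] [0.34374202 0.15588644 0.4946287 ]
0.3360825524545919 [-0.23643637 -0.37231506 -1.23003663] 4.2333
```

```bash
python3 - <<'E'
from h import *
from bench import robot
robot.move_gripper(0.7)
robot.move_ptp((511,-95.5,26.5),(np.pi,0,np.pi/2))
robot.move_gripper(0.0)
robot.sleep(0.2)
print(robot.current_gripper_width(),robot.current_contact_force(),robot.current_tcp_pos(),robot.current_t())
robot.move_linear((511,-95.5,60),speed=60)
robot.sleep(0.2)
print(robot.current_gripper_width(),robot.current_contact_force(),robot.current_ft_torque())
robot.move_linear((511,-95.5,220),speed=150)
robot.move_linear((531,185,220),speed=150)
robot.sleep(0.3)
print(robot.current_gripper_width(),robot.current_contact_force(),robot.current_ft_torque(),robot.current_tcp_pos(),robot.current_eef_rot(),robot.current_t())
for n in("scene","top"):
    i=robot.get_image(n); cv2.imwrite(f"pics/{n}2.png",i["img"])
    k=i["img"][90:270,180:420] if n=="scene" else i["img"][170:320,180:380]
    cv2.imwrite(f"pics/{n}2c.png",cv2.resize(k,None,fx=3.3,fy=3.3,interpolation=cv2.INTER_CUBIC))
E
```

```text
0.33432159025245206 [-0.77768803 -1.20310187  0.43144239] [510.87669034 -95.46230055  26.47775044] 7.3167
0.33163834909797935 [ 0.2686371   0.00702155 -3.15656121] [-0.03186315 -0.0787707   0.03331188]
0.3330928050670839 [-0.51074758  0.07233856 -3.49107231] [-0.03638973 -0.11375604 -0.01634743] [531.04536496 184.71735773 220.04203104] [3.14156293e+00 5.27552869e-05 1.57033954e+00] 11.7667
```

View pics/scene2c.png

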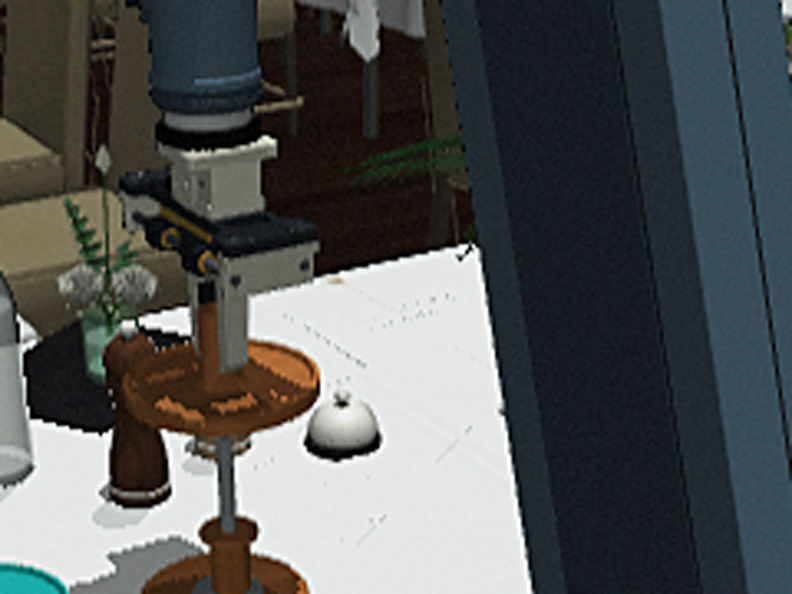

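The tier is held level directly above the rod. Next I'll feel for the rod end.

```bash
python3 - <<'E'
from h import *
from bench import robot
robot.move_linear((530,185.5,185),speed=100)
robot.sleep(0.3)
f0=robot.current_contact_force(); print(f0,robot.current_tcp_pos())
hit=robot.move_linear((530,185.5,172),speed=8,f_stop=4)
robot.sleep(0.2)
print(hit,robot.current_contact_force()-f0,robot.current_ft_torque(),robot.current_tcp_pos(),robot.current_t())
E
```

```text
[-0.19926207  0.40660118 -3.92655427] [530.39982542 185.54351388 185.63559426]
False [ 0.49878461 -0.02404431 -0.99694317] [-0.04142724 -0.0710552  -0.00789295] [530.02582461 185.50873398 172.02659986] 14.6417
```

No contact 10 mm below the rod end's height, so the rod must be in the hole. I'll find the clearance on each side by feel and centre the tier.

```bash
python3 - <<'E'
from h import *
from bench import robot
c=np.array([530.,185.5,172.])
for ax in(0,1):
    lim=[]
    for s in(1,-1):
        t=c.copy(); t[ax]+=4*s
        f0=robot.current_contact_force()
        hit=robot.move_linear(t,speed=6,f_stop=3)
        p=robot.current_tcp_pos(); lim.append(p[ax]); print(ax,s,hit,p,robot.current_contact_force()-f0)
        robot.move_linear(c,speed=15); 
    c[ax]=np.mean(lim)
    robot.move_linear(c,speed=15); robot.sleep(.15)
print(c,robot.current_contact_force(),robot.current_t())
E
```

```text
0 1 True [531.56822973 185.39768408 170.6181806 ] [0.04388291 0.27526596 0.80363242]
0 -1 True [528.34512216 185.40711995 171.36350977] [ 3.10129837 -0.71806478  1.90193658]
1 1 True [529.51075705 187.28365996 171.10576041] [ 0.70356095 -1.61348867  0.51540596]
1 -1 True [529.64013948 183.56264809 171.17080844] [1.21129637 2.81528232 1.73536014]
[529.95667595 185.42315402 172.        ] [ 0.22037472 -0.09303365 -3.00986805] 18.8833
```

The clearance is about ±1.6 mm on both axes, which confirms the tier is threaded and now centred at (530.0, 185.4). Lowering it to the collar.

```bash
python3 - <<'E'
from h import *
from bench import robot
x,y=529.96,185.42
f0=robot.current_contact_force()
hit=robot.move_linear((x,y,107),speed=30,f_stop=8)
robot.sleep(.2); print(hit,robot.current_tcp_pos(),robot.current_contact_force()-f0,robot.current_ft_torque())
if not hit:
    f0=robot.current_contact_force()
    hit=robot.move_linear((x,y,99.5),speed=6,f_stop=5)
    robot.sleep(.2); print(hit,robot.current_tcp_pos(),robot.current_contact_force()-f0,robot.current_ft_torque(),robot.current_eef_rot())
print(robot.current_gripper_width(),robot.current_t())
for n in("scene","top"):
    i=robot.get_image(n)
    k=i["img"][130:310,160:400] if n=="scene" else i["img"][170:320,180:380]
    cv2.imwrite(f"pics/{n}3c.png",cv2.resize(k,None,fx=3.3,fy=3.3,interpolation=cv2.INTER_CUBIC))
E
```

```text
False [529.99175963 185.42276419 107.06725268] [-0.20093289  0.67702457 -0.8984918 ] [-0.08647222 -0.06606313 -0.05301081]
True [529.85500422 185.35463136 100.17777287] [ 1.51189484 -0.12281705  8.67474048] [ 0.01297797 -0.54541358 -0.03819997] [-3.12546104e+00  2.30122428e-03  1.57080247e+00]
0.33816250697788647 22.6167
```

View pics/scene3c.png

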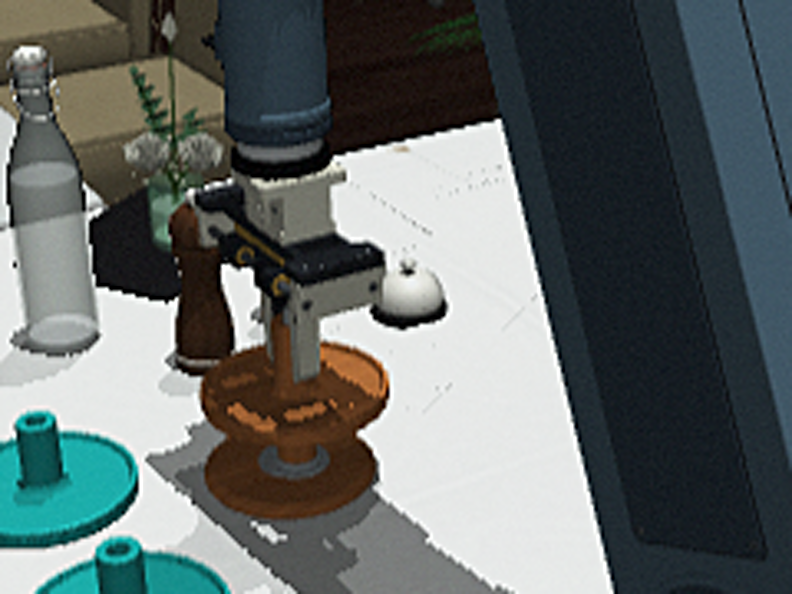

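The tier is on the collar: contact came at TCP z about 101.5, as predicted. I'll ease the load off, release and retreat.

```bash
python3 - <<'E'
from h import *
from bench import robot
x,y=529.96,185.42
robot.move_linear((x,y,101.3),speed=10); robot.sleep(.2)
print(robot.current_contact_force(),robot.current_tcp_pos())
robot.move_gripper(0.75); robot.sleep(.2)
print(robot.current_gripper_width(),robot.current_contact_force())
hit=robot.move_linear((x,y,215),speed=80,f_stop=6)
robot.move_linear((x-110,y-210,240),speed=150)
robot.sleep(.3); print(hit,robot.current_contact_force(),robot.current_t())
import pickle
for n in("scene","top"):
    i=robot.get_image(n);pickle.dump(i,open(n+"4.pkl","wb"))
    k=i["img"][130:310,160:400] if n=="scene" else i["img"][140:320,180:420]
    cv2.imwrite(f"pics/{n}4c.png",cv2.resize(k,None,fx=3.3,fy=3.3,interpolation=cv2.INTER_CUBIC))
E
```

```text
[ 1.81506198  0.29979136 -0.08483398] [529.8778906  185.38469273 101.08864108]
0.7501349692245358 [ 0.28659783  0.1499766  -0.68515049]
False [-0.36978537  1.28232439 -0.42472465] 27.9167
```

View pics/scene4c.png

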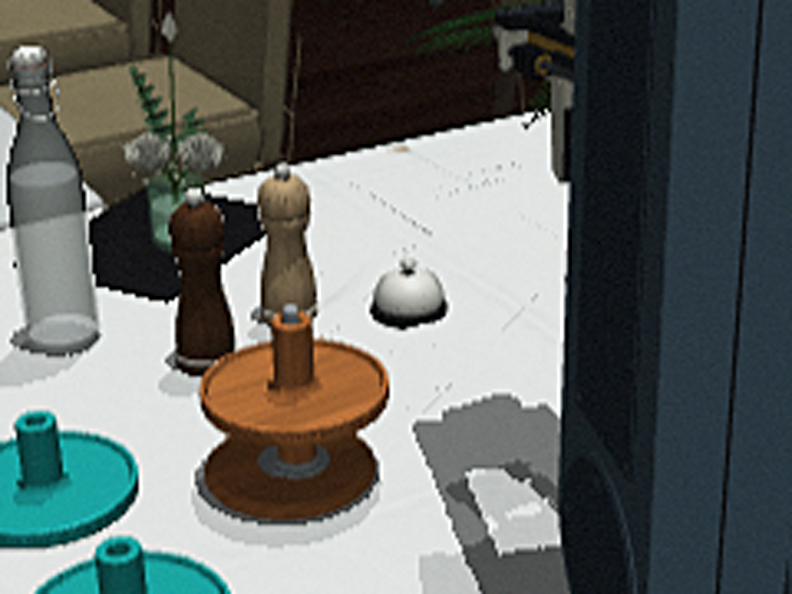

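View pics/top4c.png

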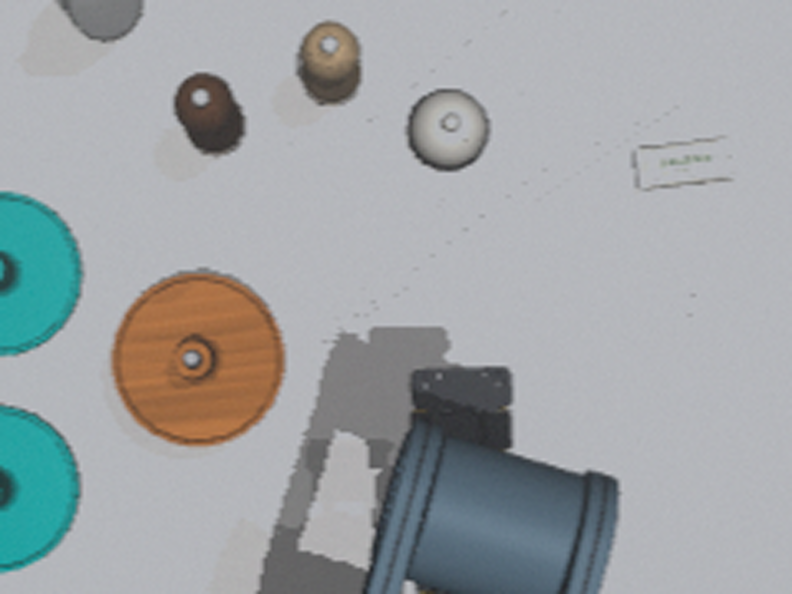

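Both pictures show the tier sitting level, with a short rod stub above the hub, at about (291,315) in the scene crop and (192,358) in the top crop. The bystanders look unmoved. One numeric check, then I hand in.

```bash
python3 - <<'E'
import pickle
from h import *
from bench import robot
d=pickle.load(open("top4.pkl","rb")); hsv=cv2.cvtColor(d["img"],cv2.COLOR_BGR2HSV)
m=cv2.morphologyEx(cv2.inRange(hsv,(5,120,70),(20,255,255)),cv2.MORPH_CLOSE,np.ones((5,5)))
c=max(cv2.findContours(m,cv2.RETR_EXTERNAL,cv2.CHAIN_APPROX_NONE)[0],key=cv2.contourArea)
for z in (90,):
    P=np.array([ray(d,q[0],z)[:2] for q in c]);s=np.linalg.lstsq(np.c_[2*P,np.ones(len(P))],(P**2).sum(1),rcond=None)[0]
    print(z,s[:2],np.sqrt(s[2]+s[0]**2+s[1]**2))
a,b=[pickle.load(open(f"top{i}.pkl","rb"))["img"][140:210,220:410].astype(int) for i in(0,4)]
print("bystander diff",np.abs(a-b).mean(),np.abs(a-b).max())
robot.hand_in(); print(robot.current_t())
E
```

```text
90 [530.49391748 184.8576014 ] 71.89876852170792
bystander diff 6.181904761904762 21
the job is handed in; nothing more can be done
the job is handed in; nothing more can be done
```

The tier is on the stand and released, and I handed the job in at about 28 s on the robot's clock. The hand-in gave no verdict.

**What I did:**
- I gripped the hub twice at right angles, so the tier was centred in the jaws, then carried it over the rod.
- The rod went straight into the hole at my camera estimate, with no contact felt on its end. I still felt for the sides and found about 1.6–1.9 mm of play each way, then centred the tier at (530.0, 185.4).
- I lowered it until it touched the collar about where I expected. The press peaked at about 9 N, and I took it back to about 0 N before opening the gripper and backing away.

**Last checks:**
- **Position:** the top camera puts the tier's axis at (530.5, 184.9), about 8 mm from the foot's middle (limit 13 mm).
- **Seating:** in the pictures it looks level, with a short stub of rod showing above the hub. I did not measure its height or level directly after release.
- **Bystanders:** the mills, packet and bell look unmoved. The before-and-after image difference there was small (mean 6, maximum 21 grey levels), which I put down to noise.
- **Disagreements:** while pressing on the collar, the tool orientation read about 0.016 rad off vertical. Before the feeling, the rod estimates from different image features differed by about 3–4 mm.

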